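# Set an analogue multimeter to its lowest ohm range and zero it

### The arm

A 6-joint arm with a two-finger parallel gripper is mounted at the origin on the work surface. World frame = base frame: x ahead of the robot, y to its left, z up, the work surface at z = 0. Lengths are in m, angles in rad, forces in N, time in s.
With the tool pointing down it reaches from about 0.25 to 0.725 m from the base axis. Payload 4 kg.
Tool frame: the origin (TCP) lies on the centre line of the jaws, within the pads' length; the fingertips stand 17 mm ahead of it and the grasp point (between the pads) lies 2 mm behind it; z points along the fingers, y is the line along which they close (so a half turn about z gives the same grasp; the last joint's range is limited). The gripper opens to 85 mm and grips with 20 to 120 N. Pads are 22 mm wide; open, the fingers measure 114 mm over their backs; the gripper's body (76 mm by 85 mm) begins 54 mm behind the grasp point. The pads swing forward as they close: fully open they stand 13 mm farther back than shut.
Start: joints at [1.221, 0.241, 0.005, 1.335, 0, 1.571], TCP at [0.171, 0.47, 0.227] pointing down, gripper open.
Joint ranges: [-2.72, 2.72], [-1.05, 1.87], [-1.09, 1.28], [-1.99, 2.15], [-1.42, 1.44], [-3.14, 3.14]. Speed limits (rad/s): [2.79, 2.79, 3.14, 3.14, 3.14, 3.14].

### API

Orientations are given as a unit quaternion [x, y, z, w].
In Python, from workcell import get_obs, imaging, order gives the robot as it stands.
- The arm moves only by the tool apply_moves, never from a script. Its argument "targets" is a list that holds one entry, the list of rows, each a list of 5 numbers: the shift along the world's x, y, z in units of 40 mm (1.0 is 40 mm), then the turn about the world's z in degrees, then the gripper command: -1 is shut, 1 is fully open, values between are in proportion. In form: [[[dx, dy, dz, turn, fingers], ...]]. A call has 1 to 8 rows; each row shifts and turns the commanded pose from where the row before left it; what a row does not reach is not made up. A row lasts 1/12 s, in which the tool goes at most 41.7 mm and 7.16 degrees, less where a joint would pass 70% of its speed; a pose out of reach is approached as far as the arm can. A call is refused whole if a number of a shift passes 1 or a number of a turn 7.16, either way. A call with a gripper value outside its range is refused whole. The fingers move at their own pace and stop on an object; the grip force is fixed at half the most. Time passes only in rows, so rows that do not move let the fingers close. It gives the time, the measured TCP pose, the force, the opening and the grip force at its end, in the units of the state.
- get_obs(): the state, without advancing time (a new reading comes with each control period).
- imaging.camera(name): name is "scene" or "top" or "wrist"; returns (picture, depth): 384x512x3 uint8, blue, green, red; 384x512 float32, m along the optical axis (not along the pixel's ray), 0 where there is no reading.
- imaging.get_calibration(name): a dict with "camera_matrix" (3x3 intrinsics, pixels), "eye" and "rotation" of the camera in the world; the wrist camera has in their place "hand_eye" (4x4, takes a point from camera to tool coordinates, whose origin is the TCP and whose axes are the flange's). Camera axes: x right, y down, z forward; pixel columns grow to the right and rows downward; lengths in m; the calibration is good to about 2 mm. A picture is of the moment at which its call begins: read the wrist's pose just before it. get_calibration takes no time and is no camera call.
- order.job_done(): hands the job in; it is judged then, once.
The state is a dict: "clock": time; "joint_pos": joint angles; "joint_vel": joint speeds; "tau": joint torques, N m; "eef_pos": TCP position; "tool_rot": TCP orientation; "ft_force": force on the tool from outside, world axes, zero at the start; "ft_torque": the same for the moment, N m; "grip_width": finger opening in m; "grasp_force": force on a finger pad.
Only numpy, scipy, OpenCV 4.12 (cv2) and the standard library are available. Lean on these libraries where they do the work, as an engineer would, in place of code of your own. Each camera call takes 0.05 s, during which the arm holds its last target. There are 200 camera calls.

### The job

Get the analogue multimeter ready for measuring small resistors; its test sockets are already bridged by the shorting link. Turn the selector knob to the lowest ohm range, the position marked with a single dot, and let it click home; then roll the ohms-zero thumbwheel until the needle stands on the bold zero mark at the right end of the scale. Leave the other things on the bench where they lie.

Things in the scene. Friction and masses are not known exactly. Their poses are not given: they have to be found in the camera images.
- meter: Black analogue multimeter, fixed, case 210 long x 150 wide x 50 mm thick, leaned on a wire bail: its face normal is (-sin30, 0, cos30) in this frame (yaw near pi, away from the robot); 'up the face' is (cos30, 0, sin30), its left +y. Origin: bench, under the face's centre (95.8 mm up). Scale window; below it the knob, left of middle, thumbwheel near the right edge, brass link lower left.
- selector (a joint): Knob angle, rad: direction of its white pointer line, clockwise facing the meter, 0 = up the face; turns about the face normal, -2.2 to 2.2. Clicks into a rest every 0.349 rad (0.06 N m to leave it; let go, it pulls into the nearest). Dots on the face: four at -0.349, three at 0, two at 0.349, one at 0.698 (lowest range, wanted). Starts on two to four dots, so turn clockwise.
- selector_grip (a point): Centre of the knob's grip bar, on the knob's axis, 22 mm out from the face. The bar is 52 mm long, 14 mm wide, stands from 8.5 to 32 mm out from the face on a disc of 56 mm diameter; nothing else within 45 mm of the axis stands over 10 mm out. This frame turns with the knob: x along the bar to the pointer end, z along the face normal.
- target_mark (a point): The single white dot (4 mm) on the face, 34 mm from the knob's axis, to which the pointer must point.
- zero_wheel (a joint): Angle of the ohms-zero thumbwheel, rad, 0 to 5 (stops); stays where left (0.015 N m friction). Grows as the exposed rim is dragged up the face (towards the robot), by drag / 24 mm, and moves the needle right, 0.22 rad per rad. Starts at 0.6 to 2.8; the needle is on zero near 3.6. Dragged down the face, back left. A press of 3 to 6 N rolls it without slipping.
- wheel_top (a point): Outermost point of the thumbwheel's rim, mid width; fixed to the meter, axes as meter. Grey ribbed wheel, 48 mm diameter, 14 mm wide, set edge-on, axis along the meter's y, 20 ribs 2 mm deep. This point is 11 mm out from the face and 4 mm above two cheeks (6 mm thick, 48 mm long, 1.5 mm off its flanks), so it is not pinched but pressed on and dragged along the face, in several strokes.
- needle_tip (a point): Tip of the black needle, 72 mm from its pivot, which moves over the white scale under a clear pane. It follows the thumbwheel. The zero is set after the range has been chosen.
- zero_mark (a point): Where the needle's tip stands when on zero: the inner end of the bold long stroke at the right end of the scale, 38 degrees right of up the face, 72 mm from the needle's pivot. Axes as meter. A tip towards +y of it is short of zero, towards -y past it.
- tin: Bystander: closed metal tin, 100 x 68 x 27 mm, loose, lying flat to the left of the meter; origin under its centre.
- scissors: Bystander: scissors lying flat to the right of the meter, about 180 mm long, 10 mm high, loose; origin under the rivet, blades towards x.
- screwdriver: Bystander: screwdriver, 170 mm long, lying on the bench farther left than the tin, loose; origin under its middle, tip towards x.
- mouse: Bystander: black computer mouse, 106 x 60 x 36 mm, loose, to the far right of the meter; origin under its centre.

How it is judged:
By the outcome, as a careful person would: the job done as asked, in the order asked, and still so for the second after the job is handed in, with the robot touching nothing.
It also fails if it takes over 51 s, if anything falls off the work surface, if the arm or the gripper's body presses on something with over 40 N, if the wrist force passes 120 N, or if a joint passes its speed limit or range.

## Working session

There is one attempt and no reset: what is moved stays moved. The work goes in short steps, Python scripts to look and compute and a tool call to move; the robot and the scene stay as the last step left them, time stands still between calls to the robot, and variables do not carry over. Pictures are saved under pics/ and viewed, at most 10 in all, crops included, and the job is handed in when it is done.

Besides the shell and the picture viewer there is one more tool, called after "Call:" in YAML: its name, and indented under it one key for each argument. apply_moves: Moves the arm, as the interface text tells. Its arguments: {"type":"object","properties":{"targets":{"type":"array","items":{"type":"array","items":{"type":"array","items":{"type":"number"}}}}},"required":["targets"]}

```bash
mkdir -p pics
cat > h.py <<'E'
import numpy as np, cv2
from workcell import get_obs, imaging, order
from scipy.spatial.transform import Rotation as R
def shot(name,save=None):
    o=get_obs(); p,d=imaging.camera(name); c=imaging.get_calibration(name)
    K=np.array(c["camera_matrix"])
    if name=="wrist":
        T=np.eye(4); T[:3,:3]=R.from_quat(o["tool_rot"]).as_matrix(); T[:3,3]=o["eef_pos"]
        T=T@np.array(c["hand_eye"]); Rm,e=T[:3,:3],T[:3,3]
    else: Rm,e=np.array(c["rotation"]),np.array(c["eye"])
    if save: cv2.imwrite("pics/"+save,p)
    np.savez(f"{name}.npz",p=p,d=d,K=K,R=Rm,e=e)
    return p,d,K,Rm,e
def ld(name):
    z=np.load(f"{name}.npz"); return [z[k] for k in "pdKRe"]
def ray(s,u,v):
    p,d,K,Rm,e=s; return Rm@np.linalg.inv(K)@np.array([u,v,1.]),e
def px(s,u,v,w=1):
    r,e=ray(s,u,v); D=s[1][int(v)-w:int(v)+w+1,int(u)-w:int(u)+w+1]; D=D[D>0]
    return e+r*np.median(D) if len(D) else None
def proj(s,P):
    q=np.asarray(s[2])@(np.asarray(s[3]).T@(np.asarray(P)-s[4])); return q[:2]/q[2]
E
python3 - <<'E'
from h import *
o=get_obs(); print({k:np.round(v,3).tolist() for k,v in o.items()})
for n in("scene","top"):
    s=shot(n,n+"0.png"); print(n,s[3],s[4],s[2])
print(imaging.get_calibration("wrist"))
E
```

```text
{'clock': 0.0, 'joint_pos': [1.221, 0.241, 0.004, 1.335, 0.0, 1.571], 'joint_vel': [-0.001, -0.0, 0.001, 0.0, 0.001, 0.0], 'tau': [-0.0, -37.232, 25.241, 0.017, -0.0, 0.0], 'eef_pos': [0.171, 0.469, 0.226], 'tool_rot': [0.174, 0.985, -0.001, -0.0], 'ft_force': [0.498, -0.659, -0.365], 'ft_torque': [0.018, -0.043, -0.017], 'grasp_force': 0.0, 'grip_width': 0.085}
scene [ 0.84713968  0.24586726 -0.12206127 -0.45497769] [ 0.99370338 -0.63149055  0.64371521] [[402.36494724   0.         252.73423564]
 [  0.         402.36494724 189.01335079]
 [  0.           0.           1.        ]]
top [ 0.7144106  -0.69646709  0.05208844 -0.04287058] [0.43053518 0.03058209 1.1198139 ] [[356.3908632    0.         260.11191611]
 [  0.         356.3908632  190.49587936]
 [  0.           0.           1.        ]]
{'camera_matrix': array([[284.38663178,   0.        , 255.22942586],
       [  0.        , 284.38663178, 188.93914009],
       [  0.        ,   0.        ,   1.        ]]), 'hand_eye': array([[ 1.76082476e-04, -9.65027521e-01, -2.62148530e-01,
         6.56787084e-02],
       [ 9.99999732e-01, -1.62310985e-05,  7.31439866e-04,
         5.44081761e-04],
       [-7.10114560e-04, -2.62148589e-01,  9.65027260e-01,
        -1.46900046e-01],
       [ 0.00000000e+00,  0.00000000e+00,  0.00000000e+00,
         1.00000000e+00]])}
```

```bash
sed -i 's/Rm,e=np.array(c\["rotation"\])/Rm,e=R.from_quat(c["rotation"]).as_matrix()/' h.py
python3 - <<'E'
from h import *
a=[shot(n)for n in("scene","top")]
for s in a: print(s[3].round(2).tolist())
t=a[1]
for u,v in((260,190),(256,100)): print(px(t,u,v))
cv2.imwrite("pics/top1.png",cv2.resize(t[0],(800,600),interpolation=cv2.INTER_CUBIC))
E
```

```text
[[0.85, 0.31, -0.43], [0.53, -0.47, 0.71], [0.02, -0.83, -0.56]]
[[0.02, -0.99, 0.13], [-1.0, -0.03, -0.01], [0.01, -0.13, -0.99]]
[0.58306074 0.01825612 0.00471048]
[8.81330929e-01 3.86318467e-02 3.53132522e-04]
```

View pics/top1.png

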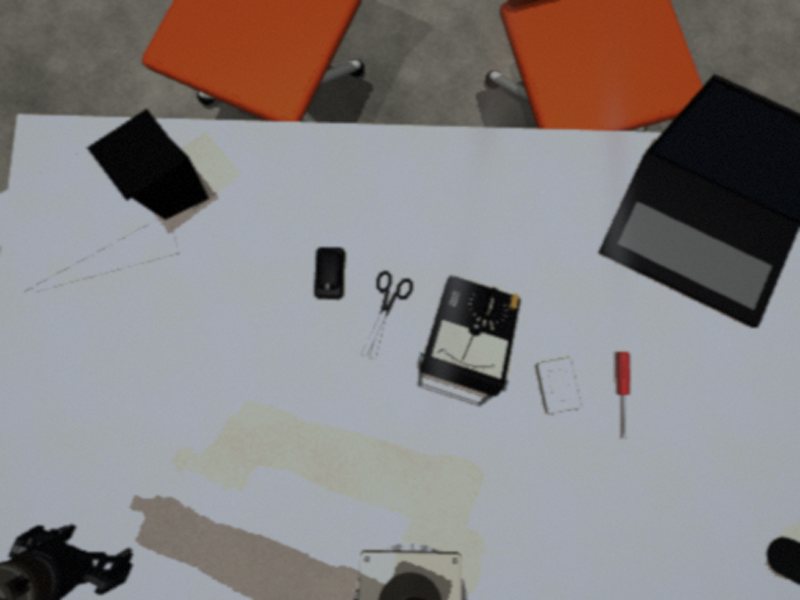

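Run:
```python
from h import *
t=ld("top"); k=512/800
for n,(u,v) in dict(knob=(490,310),wheel=(456,297),link=(515,300),bl=(450,278),br=(520,293),tr=(505,375),tl=(425,360)).items(): print(n,px(t,u*k,v*k))
s=ld("scene"); 
c=proj(s,px(t,470*k,325*k)).astype(int); print(c)
x,y=max(0,c[0]-70),max(0,c[1]-52)
cv2.imwrite("pics/sc1.png",cv2.resize(s[0][y:y+105,x:x+140],(800,600),interpolation=cv2.INTER_CUBIC)); print(x,y)
```

```text
knob [ 0.54886485 -0.13480429  0.10682544]
wheel [ 0.57443774 -0.07436785  0.08410531]
link [ 0.57423048 -0.18946365  0.06539921]
bl [ 0.6169625  -0.06600163  0.04598882]
br [ 5.97779687e-01 -2.13316750e-01  1.66747099e-04]
tr [ 0.43137472 -0.1565877   0.13768454]
tl [ 0.45393831 -0.01574511  0.14084025]
[193 214]
123 162
```

View pics/sc1.png

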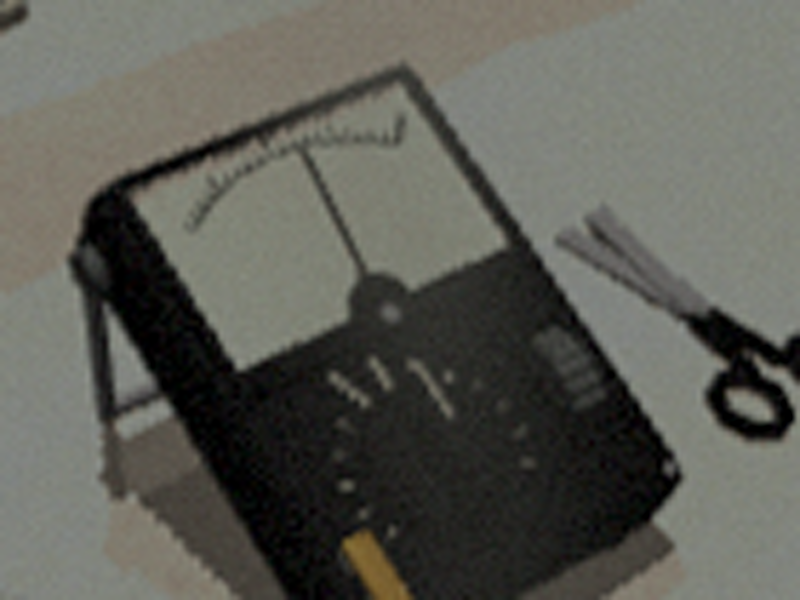

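Run:
```python
from h import *
for n in("top","scene"):
    s=ld(n); p,d,K,Rm,e=s
    v,u=np.mgrid[0:384,0:512]; P=(np.stack([u,v,np.ones_like(u)],-1)@np.linalg.inv(K).T)*d[...,None]@Rm.T+e
    m=(d>0)&(P[...,2]>.03)&(P[...,2]<.17)&(P[...,0]>.4)&(P[...,0]<.66)&(abs(P[...,1]+.11)<.12)
    Q=P[m]; best=None; rng=np.random.default_rng(0)
    for _ in range(500):
        a,b,c=Q[rng.choice(len(Q),3)]; nn=np.cross(b-a,c-a); l=np.linalg.norm(nn)
        if l<1e-5: continue
        nn/=l; nn*=np.sign(nn[2])
        if nn[2]<.7: continue
        i=abs((Q-a)@nn)<.003
        if best is None or i.sum()>best.sum(): best=i
    q=Q[best]; c=q.mean(0); nn=np.linalg.svd(q-c)[2][2]; nn*=np.sign(nn[2])
    # outline via min-area rect
    up=np.array([-nn[0],-nn[1],0]);h=np.hypot(*nn[:2]); yaw=np.arctan2(nn[1],nn[0])
    r=cv2.minAreaRect((q[:,:2]).astype(np.float32))
    print(n,len(Q),best.sum(),nn,"yaw deg",np.degrees(yaw),"tilt",np.degrees(np.arcsin(h)),c)
    z=-np.array([np.cos(yaw)*-.5*0,0,0]); 
    U=np.array([-np.cos(yaw)*.866,-np.sin(yaw)*.866,.5]);L=np.cross(nn,U)
    a,b=(q-c)@U,(q-c)@L
    print("center",c+U*(np.percentile(a,.5)+np.percentile(a,99.5))/2+L*(np.percentile(b,.5)+np.percentile(b,99.5))/2,np.ptp(a),np.ptp(b))
```

```text
top 3471 2010 [ 0.48739459 -0.14415555  0.86120014] yaw deg -16.476512299388165 tilt 30.548396733119503 [ 0.50913536 -0.10604498  0.10384018]
center [ 0.52013678 -0.10991818  0.0971149 ] 0.20853697966961388 0.1465108210446222
scene 6403 4002 [ 0.48512368 -0.15110383  0.86129127] yaw deg -17.300498338126907 tilt 30.538122725197287 [ 0.52058633 -0.11539536  0.09609003]
center [ 0.52442589 -0.11142917  0.09465448] 0.20386529098795736 0.14759831003770504
```

Call:
apply_moves:
  targets:
    - [[0.5,-0.75,0,3,-1],[0.5,-0.75,0,0,-1],[0.5,-0.75,0,0,-1],[0.5,-0.75,0,0,-1],[0.5,-0.75,0,0,-1],[0.5,-0.75,0,0,-1],[0.5,-0.75,0,0,-1],[0.5,-0.75,0,0,-1]]

```text
clock: 0.87
eef_pos: [0.3318, 0.2281, 0.2272]
tool_rot: [0.148, 0.989, 0.0, 0.0]
ft_force: [1.2, -0.5, -0.6]
grip_width: 0.0001
grasp_force: 0.0
```

Call:
apply_moves:
  targets:
    - [[0.5,-0.75,0,0,-1],[0.5,-0.75,0,0,-1],[0.5,-0.75,0,0,-1],[0.5,-0.75,0,0,-1],[0.5,-0.75,0,0,-1],[0.5,-0.75,0,0,-1],[0.5,-0.75,0,0,-1],[0.5,-0.75,0,0,-1]]

```text
clock: 1.53
eef_pos: [0.4919, -0.0121, 0.2271]
tool_rot: [0.148, 0.989, 0.0, -0.0]
ft_force: [1.4, 0.5, -0.3]
grip_width: 0.0003
grasp_force: 0.0
```

Call:
apply_moves:
  targets:
    - [[0.5,-0.75,0,0,-1],[0.5,-0.75,0,0,-1],[0.5,-0.75,0,0,-1],[0.5,-0.75,0,0,-1],[0,0,0,0,-1],[0,0,0,0,-1]]

```text
clock: 2.03
eef_pos: [0.5715, -0.1319, 0.2257]
tool_rot: [0.15, 0.989, 0.0, -0.001]
ft_force: [-0.5, 0.1, 0.5]
grip_width: 0.0001
grasp_force: 0.0
```

Run:
```python
from h import *
s=shot("wrist"); print(s[4]); o=get_obs(); print(o["eef_pos"],o["ft_force"],o["tool_rot"])
cv2.imwrite("pics/w1.png",cv2.resize(s[0],(800,600),interpolation=cv2.INTER_CUBIC))
```

```text
[ 0.50927608 -0.11203577  0.37275487]
[ 0.57093311 -0.13065636  0.22617548] [ 0.87010073 -0.40424956  0.3098986 ] [ 1.48835698e-01  9.88861305e-01  2.58505326e-04 -1.08962825e-03]
```

View pics/w1.png

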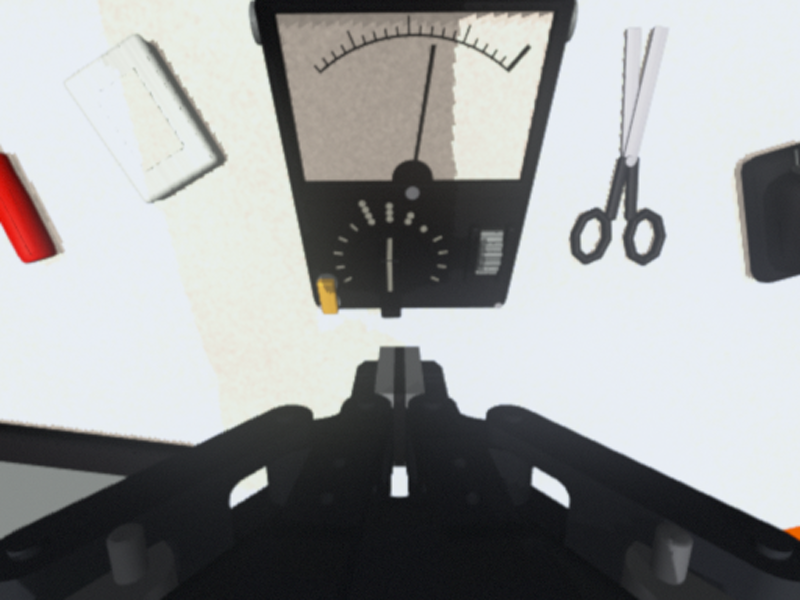

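```bash
cat >> h.py <<'E'
def allpts(s):
    p,d,K,Rm,e=s; v,u=np.mgrid[0:384,0:512]
    return (np.stack([u,v,np.ones_like(u)],-1)@np.linalg.inv(K).T)*d[...,None]@Rm.T+e
E
python3 - <<'E'
from h import *
s=ld("wrist"); p,d,K,Rm,e=s; P=allpts(s); k=.64
m=np.zeros((384,512),bool)
for a,b,c,f in((290,170,310,178),(500,40,540,170),(430,185,510,220),(310,190,350,215)): m[int(b*k):int(f*k),int(a*k):int(c*k)]=1
m&=d>0; Q=P[m]
for _ in range(4):
    c=Q.mean(0); n=np.linalg.svd(Q-c)[2][2]; n*=np.sign(n[2]); r=(Q-c)@n; Q=Q[abs(r)<max(.002,2*r.std()) ]
print("n",n,"yaw",np.degrees(np.arctan2(n[1],n[0])),"tilt",np.degrees(np.arccos(n[2])),r.std(),len(Q))
def pl(u,v,h=0):
    R_,e_=ray(s,u*k,v*k); return e_+R_*(((c+n*h-e_)@n)/(R_@n))
yaw=np.arctan2(n[1],n[0]); U=np.array([-np.cos(yaw)*n[2],-np.sin(yaw)*n[2],np.hypot(*n[:2])]); Rt=np.cross(U,n)
print("U",U,"Rt",Rt)
piv=pl(412,193); dot=pl(424,229)
print("piv",piv)
for nm,(u,v) in dict(dot=(424,229),d3=(389,212),link=(328,296),wheel=(490,252),w_l=(476,252),w_r=(504,252),w_up=(490,232),w_dn=(490,275),tip=(432.5,46),zero=(509,70),zero_out=(529,46),disc_u=(390,235)).items():
    q=pl(u,v); print(nm,q.round(4),"rel piv up/right mm",((q-piv)@U*1e3).round(1),((q-piv)@Rt*1e3).round(1))
for h,(u,v) in((.011,(490,252)),(.032,(390,238)),(.032,(390,290)),(.032,(392,311))):
    q=pl(u,v,h); print(h,q.round(4),((q-piv)@U*1e3).round(1),((q-piv)@Rt*1e3).round(1))
# heights over face along knob column & wheel column
for u in(390,490):
    for v in range(200,325,8):
        q=px(s,u*k,v*k); print(u,v,((q-piv)@np.c_[U,Rt,n]*1e3).round(1))
x=int(300*k);y=int(190*k)
cv2.imwrite("pics/w1c.png",cv2.resize(p[y:y+90,x:x+145],(800,497),interpolation=cv2.INTER_CUBIC)); print(x,y)
E
```

```text
n [ 0.48477377 -0.1282502   0.86518569] yaw -14.818497120075145 tilt 30.09608449268078 0.0023542979321009025 3115
U [-0.83641037  0.22127805  0.50145161] Rt [0.25575787 0.96674087 0.        ]
piv [ 0.52136806 -0.10728366  0.09893735]
dot [ 0.5459 -0.1062  0.0854] rel piv up/right mm -27.1 7.3
d3 [ 0.5285 -0.1242  0.0925] rel piv up/right mm -12.9 -14.5
link [ 0.5758 -0.187   0.0566] rel piv up/right mm -84.4 -63.2
wheel [ 0.5754 -0.0676  0.0745] rel piv up/right mm -48.6 52.2
w_l [ 0.5725 -0.0767  0.0748] rel piv up/right mm -48.1 42.6
w_r [ 0.5783 -0.0585  0.0743] rel piv up/right mm -49.2 61.7
w_up [ 0.5608 -0.0657  0.083 ] rel piv up/right mm -31.7 50.3
w_dn [ 0.5938 -0.0701  0.0639] rel piv up/right mm -69.9 54.5
tip [ 0.4575 -0.0791  0.1389] rel piv up/right mm 79.7 10.9
zero [ 0.4775 -0.0452  0.1327] rel piv up/right mm 67.4 48.8
zero_out [ 0.4708 -0.0352  0.1379] rel piv up/right mm 77.8 56.8
disc_u [ 0.5433 -0.1284  0.0835] rel piv up/right mm -30.8 -14.8
0.011 [ 0.5723 -0.0697  0.0887] -39.4 49.3
0.032 [ 0.5404 -0.1267  0.1224] -8.4 -13.9
0.032 [ 0.5742 -0.1377  0.1018] -49.
[... 264 characters left out ...]
14.7  26.5]
390 264 [-29.  -14.9  30.7]
390 272 [-35.7 -15.2  30.3]
390 280 [-42.2 -15.6  30.5]
390 288 [-49.4 -15.9  30.3]
390 296 [-57.1 -16.3  29.7]
390 304 [-64.1 -16.6  30.2]
390 312 [-71.8 -17.   30.2]
390 320 [-146.5  -20.3  -29.2]
490 200 [-7.8 47.8 -0.8]
490 208 [-14.1  48.6  -1.5]
490 216 [-20.   49.2  -1.3]
490 224 [-25.8  49.8  -0.7]
490 232 [-30.3  49.8   1.9]
490 240 [-35.3  50.1   3.8]
490 248 [-39.9  50.1   6.3]
490 256 [-43.8  50.    9.8]
490 264 [-50.2  50.6  10.4]
490 272 [-63.2  53.1   4.1]
490 280 [-75.9  55.3  -1.1]
490 288 [-83.4  56.1  -0.5]
490 296 [-91.7  56.9  -0.3]
490 304 [-100.6   58.    -0.6]
490 312 [-143.5   67.8  -31.3]
490 320 [-149.2   67.7  -26.9]
192 121
```

View pics/w1c.png

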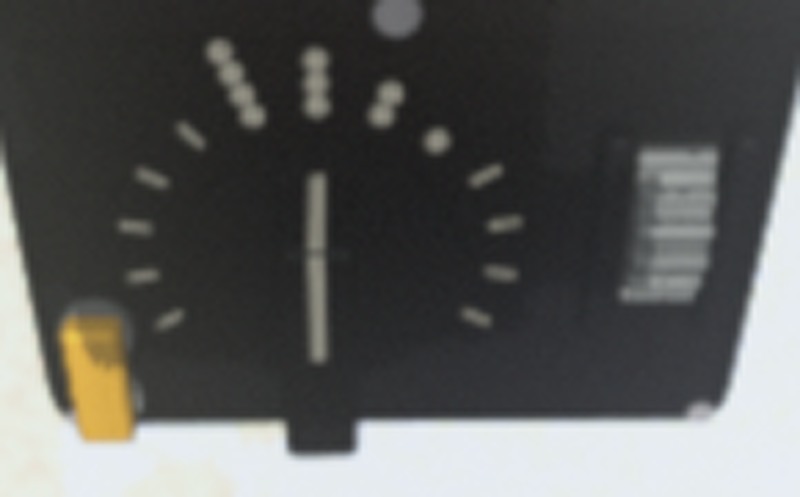

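Call:
apply_moves:
  targets:
    - [[-0.6,-0.75,0,0,-1],[0,0,-0.7,0,-1],[0,0,-0.8,0,-1],[0,0,-0.8,0,-1],[0,0,-0.53,0,-1],[0,0,0,0,-1],[0,0,0,0,-1]]

```text
clock: 2.67
eef_pos: [0.546, -0.1587, 0.1136]
tool_rot: [0.147, 0.989, 0.0, -0.001]
ft_force: [0.3, 0.3, 0.6]
grip_width: 0.0004
grasp_force: 0.0
```

Call:
apply_moves:
  targets:
    - [[0.03,0.1,0,0,-1],[0.03,0.1,0,0,-1],[0.03,0.1,0,0,-1],[0,0,0,0,-1]]

```text
clock: 3.0
eef_pos: [0.5523, -0.1474, 0.1157]
tool_rot: [0.147, 0.989, 0.0, 0.002]
ft_force: [-0.5, -0.8, 0.0]
grip_width: 0.0001
grasp_force: 0.0
```

Call:
apply_moves:
  targets:
    - [[0.03,0.1,0,0,-1],[0.03,0.1,0,0,-1],[0,0,0,0,-1]]

```text
clock: 3.25
eef_pos: [0.5537, -0.1395, 0.1142]
tool_rot: [0.148, 0.989, 0.0, 0.0]
ft_force: [-0.8, 0.2, 0.5]
grip_width: 0.0002
grasp_force: 0.0
```

Call:
apply_moves:
  targets:
    - [[0.03,0.1,0,0,-1],[0,0,0,0,-1]]

```text
clock: 3.42
eef_pos: [0.5547, -0.1357, 0.1139]
tool_rot: [0.148, 0.989, 0.0, -0.0]
ft_force: [-0.7, 0.4, 1.0]
grip_width: 0.0
grasp_force: 0.0
```

Run:
```python
from h import *
o=get_obs(); print(o["eef_pos"],o["ft_force"])
s=shot("wrist"); sc=shot("scene")
a=cv2.resize(s[0],(533,400)); 
b=cv2.resize(sc[0][175:265,130:250],(533,400),interpolation=cv2.INTER_CUBIC)
cv2.imwrite("pics/w2.png",np.hstack([cv2.resize(s[0][:,130:400],(400,569)),cv2.resize(b,(400,569))]))
```

```text
[ 0.55465613 -0.13567854  0.11390022] [-0.72327455  0.36496892  0.9774184 ]
```

View pics/w2.png

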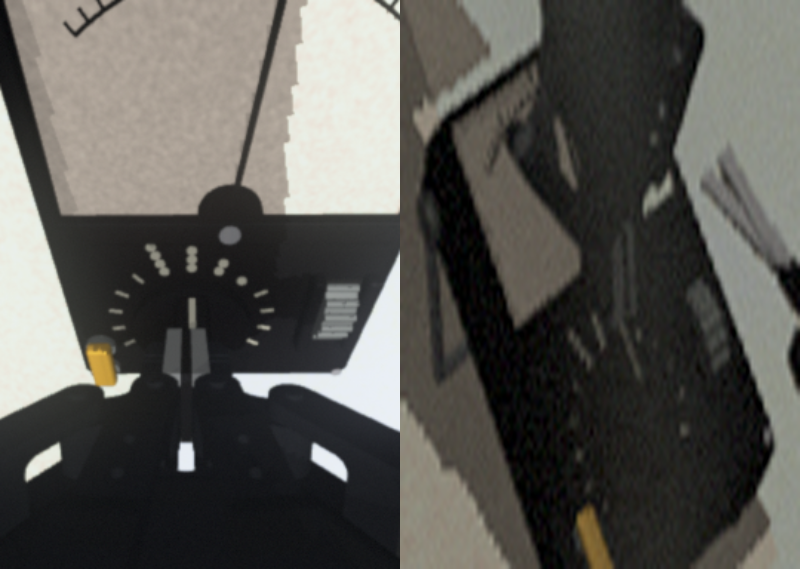

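Run:
```python
from h import *
s=ld("wrist"); sc=ld("scene")
tcp=np.array([.5547,-.1357,.1139]); f=lambda q:(np.r_[(q[0]-130)*400/270,q[1]*569/384]).round(0)
g=lambda q:(np.r_[(q[0]-130)*400/120+400,(q[1]-175)*569/90]).round(0)
n=np.array([.4848,-.1283,.8652]);U=np.array([-.8364,.2213,.5015]);Rt=np.array([.2558,.9667,0]);piv=np.array([.52137,-.10728,.09894]);ax=piv-.053*U-.015*Rt
for nm,P in dict(tip=tcp-[0,0,.017],tcp=tcp,barup=ax+.026*U+.031*n,barmid=ax+.031*n,barlo=ax-.026*U+.031*n,wheel=piv-.0495*U+.05*Rt+.01*n).items(): print(nm,P.round(3),f(proj(s,P)),g(proj(sc,P)))
for v in range(270,390,8):
    q=px(s,130+178*270/400,v*384/569); print(v,q.round(4),((q-ax)@np.c_[U,Rt,n]*1e3).round(1))
print()
for v in range(290,370,8):
    q=px(s,130+192*270/400,v*384/569,0); print(v,q.round(4),((q-ax)@np.c_[U,Rt,n]*1e3).round(1))
```

```text
tip [ 0.555 -0.136  0.097] [184. 329.] [618. 358.]
tcp [ 0.555 -0.136  0.114] [184. 346.] [616. 318.]
barup [ 0.555 -0.132  0.112] [194. 342.] [621. 316.]
barmid [ 0.577 -0.137  0.099] [195. 379.] [644. 380.]
barlo [ 0.599 -0.143  0.086] [196. 409.] [668. 444.]
wheel [ 0.58  -0.071  0.083] [337. 329.] [711. 316.]
270 [ 0.5323 -0.1315  0.0859] [31.9 -5.6 -2.9]
278 [ 0.5362 -0.1327  0.0841] [27.5 -5.8 -2.4]
286 [ 0.5385 -0.1334  0.0882] [27.5 -5.9  2.4]
294 [ 0.5412 -0.1342  0.0906] [26.2 -6.   5.9]
302 [ 0.5435 -0.1349  0.0941] [25.9 -6.  10.1]
310 [ 0.5454 -0.1354  0.0986] [26.5 -6.  14.9]
318 [ 0.5477 -0.136   0.1016] [26.  -6.1 18.7]
326 [ 0.5495 -0.1365  0.1056] [26.4 -6.1 23.1]
334 [ 0.5438 -0.1344  0.1283] [43.  -5.4 39.8]
342 [ 0.5442 -0.1344  0.1341] [45.6 -5.4 45. ]
350 [ 0.5441 -0.1343  0.1405] [48.9 -5.3 50.5]
358 [ 0.5442 -0.1342  0.1461] [51.6 -5.2 55.3]
366 [ 0.544  -0.134   0.1516] [54.6 -5.1 60. ]
374 [ 0.5444 -0.1341  0.1558] [56.4 -5.  63.8]
382 [ 0.5433 -0.1336  0.1622] [60.5 -4.9 68.8]

290 [ 0.5416 -0.1281  0.0896] [26.8  0.   4.4]
298 [ 0.5439 -0.1289  0.0931] [26.5 -0.1  8.6]
306 [ 0.5459 -0.1295  0.0973] [26.7 -0.3 13.3]
314 [ 0.5478 -0.1302  0.1014] [27.1 -0.4 17.8]
322 [ 0.5498 -0.1308  0.1048] [27.  -0.5 21.9]
330 [ 0.5453 -0.1298  0.1245] [40.8 -0.7 36.6]
338 [ 0.5454 -0.13    0.1312] [44.1 -0.8 42.5]
346 [ 0.5451 -0.13    0.1381] [47.7 -0.9 48.4]
354 [ 0.5454 -0.1301  0.1434] [50.2 -1.  53.1]
362 [ 0.5452 -0.1302  0.1491] [53.2 -1.1 57.9]
```

Run:
```python
from h import *
sc=ld("scene")
for X in(614,622,630):
  for v in range(200,345,12):
    q=px(sc,130+(X-400)*120/400,175+v*90/569,0); print(X,v,None if q is None else q.round(4))
s=ld("wrist"); cv2.imwrite("pics/z.png",cv2.resize(s[0][200:270,190:330],(800,400),interpolation=cv2.INTER_CUBIC))
```

```text
614 200 [ 0.5664 -0.1465  0.1734]
614 212 [ 0.5667 -0.1473  0.1695]
614 224 [ 0.5648 -0.1456  0.1629]
614 236 [ 0.5664 -0.1478  0.1603]
614 248 [ 0.5645 -0.1461  0.1537]
614 260 [ 0.5639 -0.1459  0.1485]
614 272 [ 0.5635 -0.1459  0.1436]
614 284 [ 0.5633 -0.1462  0.1388]
614 296 [ 0.5617 -0.1448  0.1323]
614 308 [ 0.561  -0.1445  0.127 ]
614 320 [ 0.563  -0.1472  0.1247]
614 332 [ 0.5605 -0.1448  0.1169]
614 344 [ 0.5553 -0.1395  0.1059]
622 200 [ 0.5635 -0.1361  0.1659]
622 212 [ 0.5645 -0.1376  0.1626]
622 224 [ 0.5626 -0.1359  0.156 ]
622 236 [ 0.5651 -0.1392  0.1543]
622 248 [ 0.5662 -0.1408  0.151 ]
622 260 [ 0.5666 -0.1417  0.147 ]
622 272 [ 0.5673 -0.143   0.1433]
622 284 [ 0.567  -0.1431  0.1384]
622 296 [ 0.5674 -0.144   0.1343]
622 308 [ 0.567  -0.1441  0.1293]
622 320 [ 0.5664 -0.1438  0.1239]
622 332 [ 0.5579 -0.1345  0.1087]
622 344 [ 0.5605 -0.138   0.1072]
630 200 [ 0.5693 -0.1355  0.1679]
630 212 [ 0.5659 -0.132   0.1596]
630 224 [ 0.5685 -0.1355  0.1581]
630 236 [ 0.5668 -0.1339  0.1516]
630 248 [ 0.5672 -0.1348  0.1476]
630 260 [ 0.5669 -0.1348  0.1427]
630 272 [ 0.5681 -0.1367  0.1395]
630 284 [ 0.5679 -0.1368  0.1346]
630 296 [ 0.5679 -0.1372  0.13  ]
630 308 [ 0.5692 -0.1391  0.1269]
630 320 [ 0.568  -0.1382  0.1208]
630 332 [ 0.5585 -0.1276  0.1043]
630 344 [ 0.5646 -0.1351  0.1071]
```

View pics/z.png

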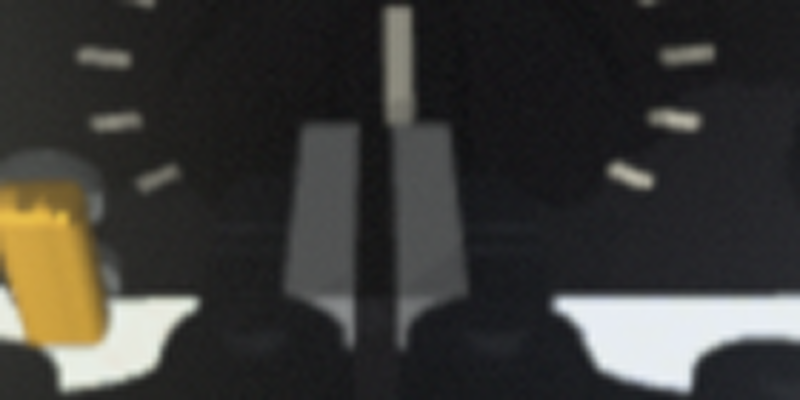

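Call:
apply_moves:
  targets:
    - [[-0.18,-0.62,0,0,-1],[0,0,-0.3,0,-1],[0,0,-0.3,0,-1],[0,0,0,0,-1],[0.03,0.1,0,0,-1],[0,0,0,0,-1]]

```text
clock: 4.02
eef_pos: [0.5489, -0.1566, 0.0904]
tool_rot: [0.148, 0.989, 0.0, 0.0]
ft_force: [-0.3, -0.2, 0.4]
grip_width: -0.0003
grasp_force: 0.0
```

Call:
apply_moves:
  targets:
    - [[0.03,0.1,0,0,-1],[0.03,0.1,0,0,-1],[0.03,0.1,0,0,-1],[0,0,0,0,-1]]

```text
clock: 4.35
eef_pos: [0.5526, -0.1443, 0.0909]
tool_rot: [0.148, 0.989, 0.0, 0.0]
ft_force: [0.5, -0.2, -0.1]
grip_width: 0.0004
grasp_force: 0.0
```

Call:
apply_moves:
  targets:
    - [[0.03,0.1,0,0,-1],[0.03,0.1,0,0,-1],[0,0,0,0,-1]]

```text
clock: 4.6
eef_pos: [0.5543, -0.1377, 0.0904]
tool_rot: [0.148, 0.989, -0.001, -0.0]
ft_force: [-1.7, -0.7, 2.8]
grip_width: -0.0
grasp_force: 1.1
```

Run:
```python
from h import *
o=get_obs(); print(o["eef_pos"],o["ft_force"])
s=shot("wrist")
cv2.imwrite("pics/w3.png",cv2.resize(s[0][130:270,150:362],(800,528),interpolation=cv2.INTER_CUBIC))
```

```text
[ 0.55433876 -0.13767398  0.09038086] [-1.71618708 -0.65247905  2.81443355]
```

View pics/w3.png

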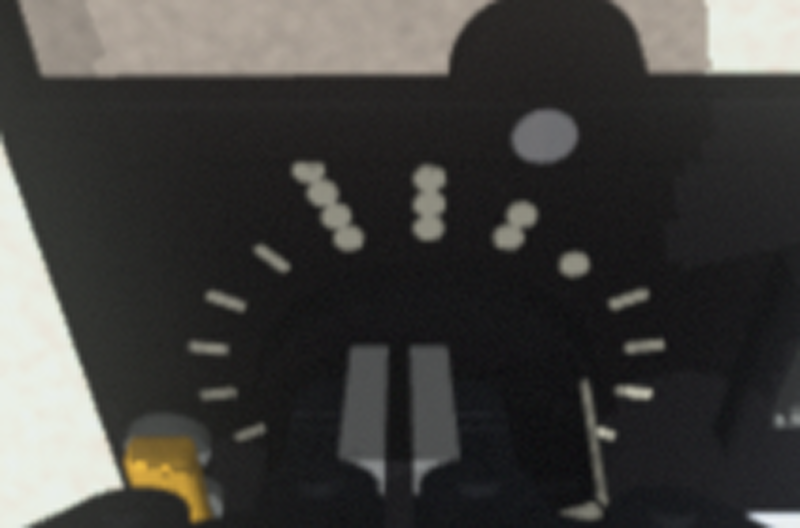

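Run:
```python
from h import *
s=ld("wrist"); k=212/800
n=np.array([.4848,-.1283,.8652]);U=np.array([-.8364,.2213,.5015]);Rt=np.array([.2558,.9667,0]);piv=np.array([.52137,-.10728,.09894]);ax=piv-.053*U-.015*Rt
for u,v in((585,382),(588,410),(592,440),(597,470),(601,495),(590,512),(575,514),(560,460),(560,430),(540,440),(520,440),(620,440),(640,470),(574,264),(429,228)):
    q=px(s,150+u*k,130+v*k,0); print(u,v,((q-ax)@np.c_[U,Rt,n]*1e3).round(1))
```

```text
585 382 [11.6 23.1 10.2]
588 410 [11.7 22.8 15.3]
592 440 [11.6 22.6 20.5]
597 470 [11.7 22.6 25.5]
601 495 [10.5 22.8 28.8]
590 512 [ 9.8 21.  30.9]
575 514 [42.2 13.8 49.3]
560 460 [15.2 17.1 25.8]
560 430 [14.9 17.7 20.7]
540 440 [15.4 14.6 22.6]
520 440 [12.8 12.1 20.8]
620 440 [-22.6  34.1  -1.5]
640 470 [-32.9  39.   -1.4]
574 264 [26.  21.7 -0.9]
429 228 [33.9  0.2 -1.8]
```

Call:
apply_moves:
  targets:
    - [[-0.145,-0.505,0,0,-1],[0,0,0,0,-1],[0.08,-0.02,-0.05,0,-1],[0.08,-0.02,-0.05,0,-1],[0,0,0,0,-1]]

```text
clock: 5.07
eef_pos: [0.5559, -0.1584, 0.0858]
tool_rot: [0.148, 0.989, 0.0, 0.0]
ft_force: [0.4, -0.6, 0.4]
grip_width: -0.0004
grasp_force: 0.0
```

Call:
apply_moves:
  targets:
    - [[0.06,-0.016,-0.036,0,-1],[0.06,-0.016,-0.036,0,-1],[0,0,0,0,-1],[0,0,0,0,-1]]

```text
clock: 5.4
eef_pos: [0.5604, -0.1598, 0.0828]
tool_rot: [0.148, 0.989, 0.0, 0.0]
ft_force: [-0.2, 0.2, -0.1]
grip_width: 0.0
grasp_force: 0.0
```

```bash
cat >> h.py <<'E'
n=np.array([.4848,-.1283,.8652]);U=np.array([-.8364,.2213,.5015]);Rt=np.array([.2558,.9667,0]);piv=np.array([.52137,-.10728,.09894]);ax=piv-.053*U-.015*Rt
def knob():
    o=get_obs(); s=shot("wrist"); q=(allpts(s)-ax)@np.c_[U,Rt,n]*1e3
    r=np.hypot(q[...,0],q[...,1]); m=(s[1]>0)&(abs(r-26)<3.5)&(q[...,2]>9)&(q[...,2]<33)&(s[0].min(2)>85)
    tip=np.array(o["eef_pos"])+[0,0,.0065]
    print("eef",np.round(o["eef_pos"],4),"F",np.round(o["ft_force"],1),"tip up/right/h",((tip-ax)@np.c_[U,Rt,n]*1e3).round(1))
    if m.any():
        b=q[m].mean(0); print(m.sum(),b,"pointer deg",np.degrees(np.arctan2(b[1],b[0])))
    return s
E
python3 -c "
from h import *
knob()"
```

```text
eef [ 0.5604 -0.1598  0.0828] F [-0.2  0.2 -0.1] tip up/right/h [  3.9 -25.8  17.4]
157 [21.39781866 14.35584491 21.87845926] pointer deg 33.85774963063952
```

```bash
cat >> h.py <<'E'
def bar(s):
    q=(allpts(s)-ax)@np.c_[U,Rt,n]*1e3; r=np.hypot(q[...,0],q[...,1])
    m=(s[1]>0)&(r<28)&(q[...,2]>26)&(q[...,2]<33); b=q[m]
    print("top pts",len(b)); 
    if len(b)>20:
        c=b[:,:2].mean(0); w,V=np.linalg.eigh(np.cov((b[:,:2]-c).T)); v=V[:,1]*np.sign(V[0,1]); print("c",c,"sd",np.sqrt(w),"deg",np.degrees(np.arctan2(v[1],v[0])))
    m=(s[1]>0)&(abs(r-26.5)<2.5)&(q[...,2]>10)&(q[...,2]<28)&(q[...,0]>-5); b=q[m]
    a=np.degrees(np.arctan2(b[:,1],b[:,0])); print("end face hist",np.histogram(a,bins=np.arange(-40,100,10)))
    g=s[0].min(2)[m]; print("bright",[(x.round(0),y) for x,y in zip(a[g>90][:12],g[g>90][:12])],np.median(a[g>90]) if (g>90).any() else 0)
E
python3 -c "
from h import *
bar(ld('wrist'))"
```

```text
top pts 1337
c [13.12357425  3.67388581] sd [6.15709589 8.93037934] deg 53.73868621588143
end face hist (array([  0,   0,   0,   0,   0, 129, 209, 158, 105,   0,   0,   0,   0]), array([-40, -30, -20, -10,   0,  10,  20,  30,  40,  50,  60,  70,  80,
        90]))
bright [(np.float64(32.0), np.uint8(121)), (np.float64(33.0), np.uint8(125)), (np.float64(33.0), np.uint8(117)), (np.float64(33.0), np.uint8(139)), (np.float64(35.0), np.uint8(136)), (np.float64(36.0), np.uint8(110)), (np.float64(31.0), np.uint8(103)), (np.float64(32.0), np.uint8(135)), (np.float64(34.0), np.uint8(140)), (np.float64(37.0), np.uint8(125)), (np.float64(32.0), np.uint8(126)), (np.float64(35.0), np.uint8(141))] 33.62899836904778
```

Call:
apply_moves:
  targets:
    - [[-0.15,0.04,0.1,0,-1],[-0.1,-0.1,0.4,0,-1],[0,0,0.5,0,-1],[0,0,0.5,0,-1],[0,0,0,0,-1]]

```text
clock: 5.87
eef_pos: [0.5522, -0.1633, 0.1479]
tool_rot: [0.148, 0.989, -0.0, 0.004]
ft_force: [0.9, -1.4, 0.5]
grip_width: 0.0002
grasp_force: 0.0
```

```bash
python3 -c "
from h import *
s=knob(); bar(s)
cv2.imwrite('pics/w4.png',cv2.resize(s[0][110:260,150:362],(800,566),interpolation=cv2.INTER_CUBIC))"
```

```text
eef [ 0.5522 -0.1633  0.1479] F [ 0.9 -1.4  0.5] tip up/right/h [ 42.6 -31.3  70.1]
67 [20.10411903 15.79303063 22.47790385] pointer deg 38.151829024475504
top pts 839
c [7.37320833 2.06392971] sd [ 4.12798518 12.51754735] deg 41.273931873858125
end face hist (array([  0,   0,   0,   0,   0,   0, 116,  77,  46,  10,   0,   0,   0]), array([-40, -30, -20, -10,   0,  10,  20,  30,  40,  50,  60,  70,  80,
        90]))
bright [(np.float64(36.0), np.uint8(97)), (np.float64(37.0), np.uint8(106)), (np.float64(38.0), np.uint8(111)), (np.float64(40.0), np.uint8(98)), (np.float64(36.0), np.uint8(108)), (np.float64(39.0), np.uint8(102)), (np.float64(36.0), np.uint8(105)), (np.float64(39.0), np.uint8(104)), (np.float64(35.0), np.uint8(99)), (np.float64(37.0), np.uint8(109)), (np.float64(37.0), np.uint8(110)), (np.float64(41.0), np.uint8(98))] 37.22176816295674
```

View pics/w4.png

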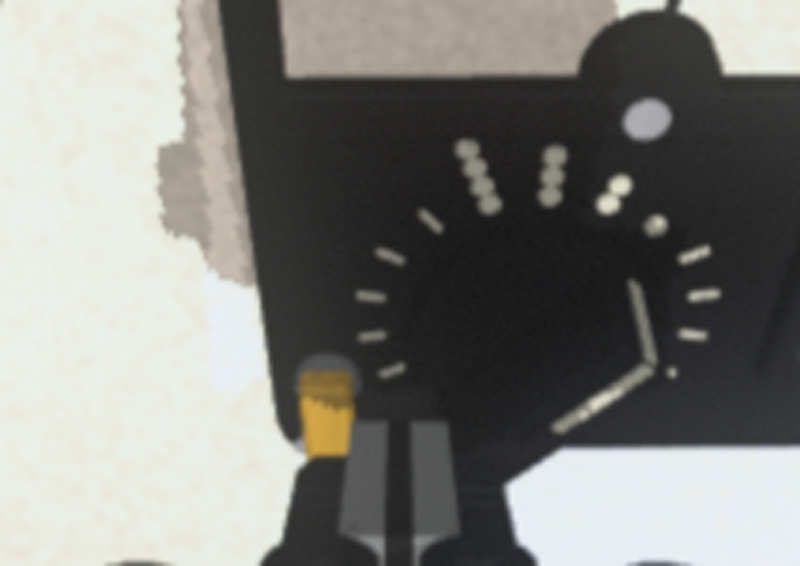

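Call:
apply_moves:
  targets:
    - [[0.4,0.72,0,0,-1],[0.4,0.72,0,0,-1],[0.4,0.72,0,0,-1],[0,0,-0.6,0,-1],[0,0,-0.6,0,-1],[0,0,-0.45,0,-1],[0,0,0,0,-1],[0,0,0,0,-1]]

```text
clock: 6.58
eef_pos: [0.5965, -0.0759, 0.0757]
tool_rot: [0.148, 0.989, -0.0, -0.002]
ft_force: [0.7, -0.3, 0.1]
grip_width: 0.0002
grasp_force: 0.0
```

```bash
cat >> h.py <<'E'
wt=piv-.0495*U+.05*Rt+.010*n
def st():
    o=get_obs(); e=np.array(o["eef_pos"])+[-.0100,.0031,.0065]; f=np.array(o["ft_force"]); B=np.c_[U,Rt,n]
    print("t",round(o["clock"],2),"eef",np.round(o["eef_pos"],4),"edge s/right/out",((e-wt)@B*1e3).round(1),"F U/R/n",(f@B).round(1))
E
python3 - <<'E'
from h import *
st()
s=shot("wrist")
cv2.imwrite('pics/w5.png',cv2.resize(s[0][60:260,130:400],(800,593),interpolation=cv2.INTER_CUBIC))
E
```

```text
t 6.58 eef [ 0.5965 -0.0759  0.0757] edge s/right/out [-5.8  0.   2.7] F U/R/n [-0.6 -0.1  0.5]
```

View pics/w5.png

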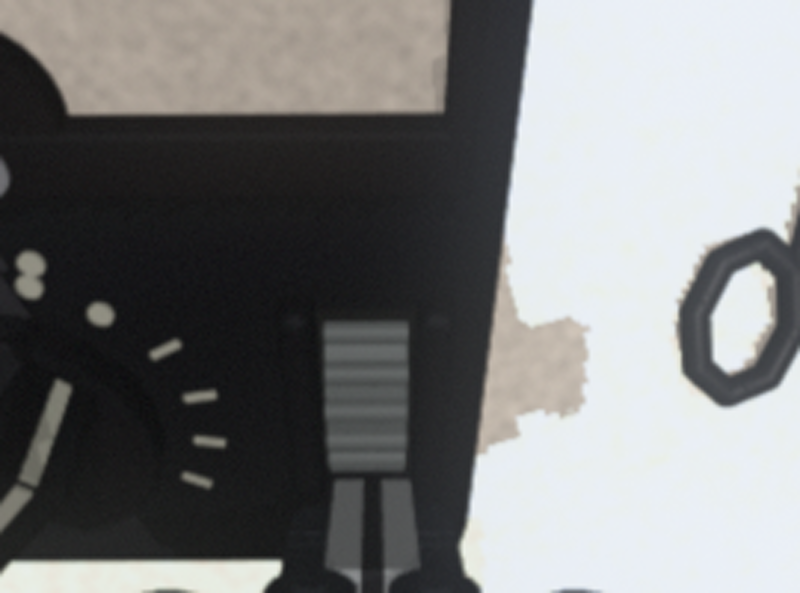

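Call:
apply_moves:
  targets:
    - [[0.042,-0.011,-0.025,0,-1],[-0.012,0.003,-0.022,0,-1],[-0.012,0.003,-0.022,0,-1],[-0.012,0.003,-0.022,0,-1],[0,0,0,0,-1],[0,0,0,0,-1]]

```text
clock: 7.13
eef_pos: [0.5981, -0.0763, 0.0737]
tool_rot: [0.148, 0.989, 0.0, 0.0]
ft_force: [0.2, 0.4, 0.5]
grip_width: -0.0002
grasp_force: 0.0
```

```bash
python3 -c "
from h import *
st()"
```

```text
t 7.13 eef [ 0.5981 -0.0763  0.0737] edge s/right/out [-8.2  0.   1.7] F U/R/n [0.1 0.5 0.5]
```

Call:
apply_moves:
  targets:
    - [[-0.012,0.003,-0.022,0,-1],[-0.012,0.003,-0.022,0,-1],[0,0,0,0,-1],[0,0,0,0,-1]]

```text
clock: 7.47
eef_pos: [0.5971, -0.0759, 0.0716]
tool_rot: [0.148, 0.989, -0.0, -0.0]
ft_force: [-0.6, 0.7, -0.7]
grip_width: -0.0001
grasp_force: 0.0
```

Call:
apply_moves:
  targets:
    - [[-0.012,0.003,-0.022,0,-1],[0,0,0,0,-1],[0,0,0,0,-1]]

```text
clock: 7.72
eef_pos: [0.5967, -0.0759, 0.0708]
tool_rot: [0.148, 0.989, -0.0, -0.0]
ft_force: [1.0, -0.7, -0.7]
grip_width: 0.0002
grasp_force: 0.0
```

Call:
apply_moves:
  targets:
    - [[-0.012,0.003,-0.022,0,-1],[0,0,0,0,-1],[0,0,0,0,-1]]

```text
clock: 7.97
eef_pos: [0.5963, -0.0757, 0.07]
tool_rot: [0.148, 0.989, 0.0, 0.0]
ft_force: [0.5, 0.6, 0.7]
grip_width: -0.0001
grasp_force: 0.1
```

Call:
apply_moves:
  targets:
    - [[-0.012,0.003,-0.022,0,-1],[0,0,0,0,-1],[0,0,0,0,-1]]

```text
clock: 8.22
eef_pos: [0.5965, -0.0758, 0.0695]
tool_rot: [0.148, 0.989, -0.0, 0.001]
ft_force: [1.6, -0.8, 0.3]
grip_width: 0.0002
grasp_force: 1.0
```

```bash
python3 -c "
from h import *
st()"
```

```text
t 8.22 eef [ 0.5965 -0.0758  0.0695] edge s/right/out [-8.9  0.1 -2.7] F U/R/n [-1.4 -0.4  1.2]
```

Call:
apply_moves:
  targets:
    - [[-0.012,0.003,-0.022,0,-1],[0,0,0,0,-1],[0,0,0,0,-1]]

```text
clock: 8.47
eef_pos: [0.5967, -0.0759, 0.069]
tool_rot: [0.148, 0.989, -0.0, 0.002]
ft_force: [4.0, -1.0, 2.5]
grip_width: 0.0001
grasp_force: 2.5
```

```bash
python3 -c "
from h import *
st()"
```

```text
t 8.47 eef [ 0.5967 -0.0759  0.069 ] edge s/right/out [-9.3  0.1 -3. ] F U/R/n [-2.3  0.   4.3]
```

Call:
apply_moves:
  targets:
    - [[-0.051,0.014,0.058,0,-1],[-0.056,0.015,0.05,0,-1],[-0.06,0.016,0.042,0,-1],[0,0,0,0,-1]]

```text
clock: 8.8
eef_pos: [0.5898, -0.0738, 0.0758]
tool_rot: [0.148, 0.989, 0.0, 0.002]
ft_force: [3.1, -0.3, 7.0]
grip_width: 0.0
grasp_force: 3.7
```

Call:
apply_moves:
  targets:
    - [[-0.065,0.017,0.034,0,-1],[-0.07,0.018,0.026,0,-1],[-0.049,0.013,0.013,0,-1],[0,0,0,0,-1]]

```text
clock: 9.13
eef_pos: [0.5825, -0.0716, 0.0791]
tool_rot: [0.148, 0.989, 0.0, 0.002]
ft_force: [3.2, 0.3, 8.5]
grip_width: -0.0002
grasp_force: 4.5
```

Run:
```python
from h import *
st()
for nm in("scene","top"): s=shot(nm)
s=shot("wrist")
p=s[0]; cv2.imwrite('pics/w6.png',p)
# project zero mark / tip / pivot guess
zero=piv+.0674*U+.0488*Rt
for nm in("wrist","scene","top"): print(nm,proj(ld(nm),zero),proj(ld(nm),piv))
```

```text
t 9.13 eef [ 0.5825 -0.0716  0.0791] edge s/right/out [ 8.7  0.5 -1.8] F U/R/n [1.6 1.1 8.8]
wrist [233.53727545 -47.08058353] [137.49751323 152.79289565]
scene [192.71130595 186.47304745] [191.49563064 218.55821225]
top [282.67261587 222.16848956] [303.56388731 207.95441514]
```

Call:
apply_moves:
  targets:
    - [[0.073,-0.019,0.13,0,-1],[0.178,-0.047,-0.106,0,-1],[0.178,-0.047,-0.106,0,-1],[0,0,0,0,-1],[-0.035,0.009,-0.064,0,-1],[-0.036,0.01,-0.064,0,-1],[0,0,0,0,-1],[0,0,0,0,-1]]

```text
clock: 9.95
eef_pos: [0.5957, -0.0757, 0.0687]
tool_rot: [0.148, 0.989, -0.0, 0.0]
ft_force: [1.4, -1.0, 0.7]
grip_width: 0.0003
grasp_force: 0.9
```

Call:
apply_moves:
  targets:
    - [[-0.051,0.014,0.058,0,-1],[-0.056,0.015,0.05,0,-1],[-0.06,0.016,0.042,0,-1],[-0.065,0.017,0.034,0,-1],[-0.07,0.018,0.026,0,-1],[-0.049,0.013,0.013,0,-1],[0,0,0,0,-1],[0,0,0,0,-1]]

```text
clock: 10.62
eef_pos: [0.5826, -0.0718, 0.0795]
tool_rot: [0.148, 0.989, 0.0, 0.002]
ft_force: [2.9, -0.2, 7.4]
grip_width: -0.0003
grasp_force: 3.8
```

Run:
```python
from h import *
st()
```

```text
t 10.62 eef [ 0.5826 -0.0718  0.0795] edge s/right/out [ 8.7  0.4 -1.3] F U/R/n [1.3 0.6 7.8]
```

Call:
apply_moves:
  targets:
    - [[0.073,-0.019,0.13,0,-1],[-0.2,-0.1,0.7,0,-1],[-0.2,-0.1,0.7,0,-1],[-0.2,-0.1,0.7,0,-1],[-0.2,-0.1,0.7,0,-1],[0,0,0,0,-1],[0,0,0,0,-1],[0,0,0,0,-1]]

```text
clock: 11.28
eef_pos: [0.5511, -0.0883, 0.1938]
tool_rot: [0.148, 0.989, 0.0, -0.002]
ft_force: [-1.0, -0.1, 0.3]
grip_width: -0.0001
grasp_force: 0.0
```

Run:
```python
from h import *
st(); s=shot("wrist"); zero=piv+.0674*U+.0488*Rt
print(proj(s,zero),proj(s,piv),proj(s,piv+.0797*U+.0109*Rt))
c=proj(s,piv+.04*U+.01*Rt).astype(int); x,y=max(0,c[0]-100),max(0,c[1]-75); print(x,y)
cv2.imwrite('pics/w7.png',cv2.resize(s[0][y:y+150,x:x+200],(800,600),interpolation=cv2.INTER_CUBIC))
```

```text
t 11.28 eef [ 0.5511 -0.0883  0.1938] edge s/right/out [ 88.7 -23.6  84.5] F U/R/n [ 1.  -0.3 -0.2]
[282.67291143  85.88433753] [223.18965119 163.5332461 ] [226.02380785  70.3405387 ]
130 47
```

View pics/w7.png

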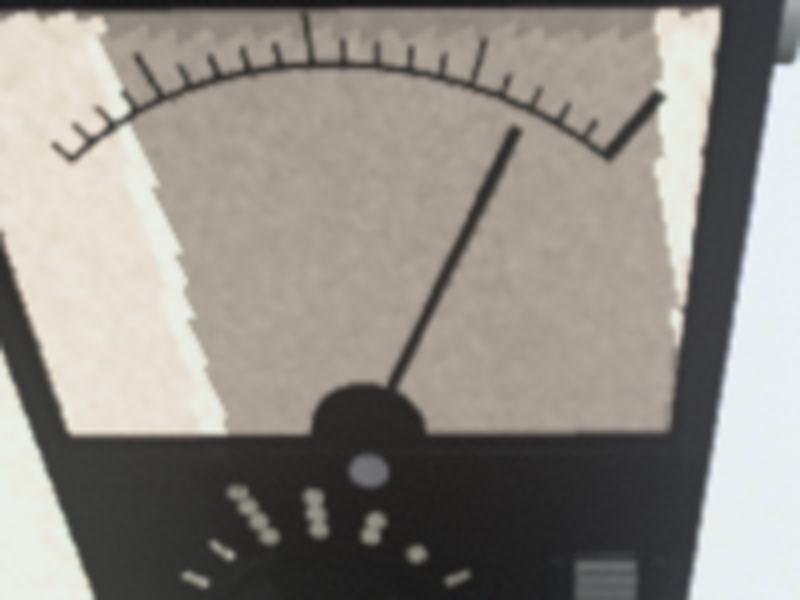

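```bash
cat >> h.py <<'E'
def pln(s,u,v,h=-.001):
    r,e=ray(s,u,v); return e+r*(((piv+n*h-e)@n)/(r@n))
def face(s): # up,right mm rel piv
    v,u=np.mgrid[0:384,0:512]
    p,d,K,Rm,e=s; r=np.stack([u,v,np.ones_like(u)],-1)@np.linalg.inv(K).T@Rm.T
    q=e+r*(((piv-.001*n-e)@n)/(r@n))[...,None]
    return (q-piv)@np.c_[U,Rt]*1e3
E
python3 - <<'E'
from h import *
s=ld("wrist"); f=lambda u,v:((pln(s,130+u/4,47+v/4)-piv)@np.c_[U,Rt]*1e3)
L,Z,Zo,T,B,C=[f(*a) for a in((72,157),(607,156),(660,97),(516,130),(392,388),(311,62))]
print("L,Z,Zo,T,B,C",*[a.round(1) for a in(L,Z,Zo,T,B,C)])
w=Z-L; print("span",np.linalg.norm(w),"(88.7) skew deg",np.degrees(np.arctan2(w[0],w[1])))
ang=lambda v:np.degrees(np.arctan2(v[1],v[0]))+np.degrees(np.arctan2(w[0],w[1]))
print("stroke",ang(Zo-Z),"needle",ang(T-B))
sk=np.arctan2(w[0],w[1]); up=np.array([np.cos(sk),-np.sin(sk)]); rt=np.array([np.sin(sk),np.cos(sk)])
P=(L+Z)/2-up*np.linalg.norm(w)/2/np.tan(np.radians(38)); print("pivot",P,"tip r/ang",np.linalg.norm(T-P),ang(T-P),"base",ang(B-P),"C",np.linalg.norm(C-P),ang(C-P))
E
```

```text
L,Z,Zo,T,B,C [ 70.6 -43.9] [66.9 48.3] [76.8 56.8] [72.1 32.6] [19.6  6.1] [84.9 -0.5]
span 92.2675919913953 (88.7) skew deg -2.320541733564634
stroke 38.44580095734425 needle 24.419700807950207
pivot [ 9.73787915 -0.22547626] tip r/ang 70.50365732631089 25.40327448988708 base 30.37502783526025 C 75.13000718076235 -2.555053518116573
```

Call:
apply_moves:
  targets:
    - [[0.2,0.1,-0.6,0,-1],[0.2,0.1,-0.6,0,-1],[0.2,0.1,-0.7,0,-1],[0.2,0.1,-0.7,0,-1],[0.178,-0.047,-0.206,0,-1],[0.178,-0.047,-0.206,0,-1],[0,0,0,0,-1],[0,0,0,0,-1]]

```text
clock: 12.0
eef_pos: [0.5986, -0.0767, 0.0741]
tool_rot: [0.148, 0.989, -0.0, -0.001]
ft_force: [-0.3, 0.5, 0.6]
grip_width: 0.0002
grasp_force: 0.0
```

Call:
apply_moves:
  targets:
    - [[-0.036,0.009,-0.064,0,-1],[-0.035,0.01,-0.064,0,-1],[0,0,0,0,-1],[0,0,0,0,-1]]

```text
clock: 12.33
eef_pos: [0.5958, -0.0757, 0.07]
tool_rot: [0.148, 0.989, -0.0, 0.0]
ft_force: [0.5, 0.9, 0.4]
grip_width: 0.0001
grasp_force: 0.0
```

Call:
apply_moves:
  targets:
    - [[-0.051,0.014,0.058,0,-1],[-0.056,0.015,0.05,0,-1],[-0.06,0.016,0.042,0,-1],[-0.065,0.017,0.034,0,-1],[-0.07,0.018,0.026,0,-1],[-0.049,0.013,0.013,0,-1],[0,0,0,0,-1],[0,0,0,0,-1]]

```text
clock: 13.0
eef_pos: [0.5826, -0.0719, 0.0792]
tool_rot: [0.148, 0.989, 0.0, 0.001]
ft_force: [2.3, 0.2, 5.1]
grip_width: -0.0001
grasp_force: 2.5
```

Call:
apply_moves:
  targets:
    - [[0.073,-0.019,0.13,0,-1],[-0.2,-0.1,0.7,0,-1],[-0.2,-0.1,0.7,0,-1],[-0.2,-0.1,0.7,0,-1],[-0.2,-0.1,0.7,0,-1],[0,0,0,0,-1],[0,0,0,0,-1],[0,0,0,0,-1]]

```text
clock: 13.67
eef_pos: [0.552, -0.0885, 0.1944]
tool_rot: [0.148, 0.989, 0.0, -0.001]
ft_force: [-0.1, -0.1, -0.6]
grip_width: -0.0001
grasp_force: 0.0
```

```bash
cat >> h.py <<'E'
def needle(s,w7=None):
    # unwarp about pivot; print darkest angle per radius
    q=face(s)-[8.7,-.4]; g=s[0].astype(float).mean(2)
    rr=np.hypot(q[...,0],q[...,1]); an=np.degrees(np.arctan2(q[...,1],q[...,0]))-2.3
    from scipy.interpolate import griddata
    m=(rr<95)&(rr>15)&(an>-10)&(an<60)
    R_=np.arange(25,88,3.); A=np.arange(5,56,.25)
    G=griddata((rr[m]*2,an[m]),g[m],tuple(np.meshgrid(R_*2,A,indexing="ij")))
    for r,row in zip(R_,G):
        b=np.nanmedian(row); i=np.nanargmin(row); w=np.clip(b-15-row,0,None)*(abs(A-A[i])<4)
        print(int(r),"min",A[i],round(float(row[i])),"med",round(float(b)),"cent",round(float((w*A).sum()/max(w.sum(),1e-9)),2))
E
python3 - <<'E'
from h import *
print("before"); 
s=ld("wrist"); needle(s); st(); s=shot("wrist"); print("now"); needle(s)
E
```

```text
before
25 min 25.25 53 med 159 cent 25.16
28 min 24.5 58 med 158 cent 24.88
31 min 25.25 53 med 158 cent 25.0
34 min 24.5 56 med 157 cent 24.96
37 min 25.0 58 med 157 cent 24.88
40 min 24.5 53 med 158 cent 24.93
43 min 25.0 55 med 156 cent 24.76
46 min 24.75 57 med 157 cent 24.84
49 min 24.75 53 med 158 cent 24.91
52 min 25.0 50 med 159 cent 24.98
55 min 24.5 55 med 158 cent 24.9
58 min 24.75 52 med 158 cent 24.77
61 min 24.75 50 med 158 cent 24.84
64 min 25.0 49 med 159 cent 24.89
67 min 24.75 52 med 159 cent 24.81
70 min 24.5 53 med 160 cent 24.71
73 min 21.75 153 med 159 cent 0.0
76 min 37.0 59 med 81 cent 37.01
79 min 37.25 54 med 155 cent 36.92
82 min 37.25 56 med 157 cent 37.19
85 min 37.25 56 med 154 cent 37.32
t 13.67 eef [ 0.552  -0.0885  0.1944] edge s/right/out [ 88.2 -23.6  85.5] F U/R/n [-0.3 -0.1 -0.5]
now
25 min 28.5 53 med 159 cent 28.65
28 min 28.0 55 med 157 cent 28.31
31 min 28.5 55 med 158 cent 28.53
34 min 28.75 55 med 158 cent 28.49
37 min 27.75 61 med 157 cent 28.51
40 min 28.0 57 med 158 cent 28.31
43 min 28.25 54 med 156 cent 28.25
46 min 28.25 57 med 157 cent 28.35
49 min 28.5 54 med 158 cent 28.25
52 min 28.5 56 med 159 cent 28.39
55 min 28.0 54 med 158 cent 28.3
58 min 28.5 60 med 158 cent 28.26
61 min 28.0 58 med 158 cent 28.24
64 min 28.5 57 med 159 cent 28.27
67 min 28.25 52 med 159 cent 28.24
70 min 28.25 53 med 160 cent 28.29
73 min 28.5 153 med 159 cent 0.0
76 min 37.0 58 med 81 cent 37.07
79 min 37.25 56 med 155 cent 36.93
82 min 37.25 57 med 157 cent 37.23
85 min 37.25 55 med 154 cent 37.23
```

Call:
apply_moves:
  targets:
    - [[0.2,0.1,-0.6,0,-1],[0.2,0.1,-0.6,0,-1],[0.2,0.1,-0.7,0,-1],[0.2,0.1,-0.7,0,-1],[0.178,-0.047,-0.206,0,-1],[0.178,-0.047,-0.206,0,-1],[0,0,0,0,-1],[0,0,0,0,-1]]

```text
clock: 14.38
eef_pos: [0.5992, -0.0768, 0.0749]
tool_rot: [0.148, 0.989, -0.0, -0.0]
ft_force: [0.3, -0.8, 0.5]
grip_width: 0.0001
grasp_force: 0.0
```

Call:
apply_moves:
  targets:
    - [[-0.042,0.011,-0.076,0,-1],[-0.042,0.011,-0.076,0,-1],[0,0,0,0,-1],[0,0,0,0,-1]]

```text
clock: 14.72
eef_pos: [0.5958, -0.0757, 0.0697]
tool_rot: [0.148, 0.989, -0.0, 0.001]
ft_force: [1.2, -0.8, -0.4]
grip_width: -0.0
grasp_force: 0.3
```

Call:
apply_moves:
  targets:
    - [[-0.012,0.003,-0.022,0,-1],[0,0,0,0,-1],[0,0,0,0,-1]]

```text
clock: 14.97
eef_pos: [0.5962, -0.0758, 0.0688]
tool_rot: [0.148, 0.989, -0.0, 0.001]
ft_force: [2.2, -1.9, 1.8]
grip_width: -0.0002
grasp_force: 1.7
```

Call:
apply_moves:
  targets:
    - [[-0.051,0.014,0.058,0,-1],[-0.056,0.015,0.05,0,-1],[-0.06,0.016,0.042,0,-1],[-0.065,0.017,0.034,0,-1],[-0.07,0.018,0.026,0,-1],[0,0,0,0,-1],[0,0,0,0,-1]]

```text
clock: 15.55
eef_pos: [0.5856, -0.0726, 0.079]
tool_rot: [0.148, 0.989, -0.0, 0.003]
ft_force: [3.3, -1.7, 8.9]
grip_width: 0.0001
grasp_force: 4.2
```

Call:
apply_moves:
  targets:
    - [[0.073,-0.019,0.13,0,-1],[-0.2,-0.1,0.7,0,-1],[-0.2,-0.1,0.7,0,-1],[-0.2,-0.1,0.7,0,-1],[-0.2,-0.1,0.7,0,-1],[0,0,0,0,-1],[0,0,0,0,-1],[0,0,0,0,-1]]

```text
clock: 16.22
eef_pos: [0.553, -0.0886, 0.1927]
tool_rot: [0.148, 0.989, 0.0, -0.001]
ft_force: [0.8, -0.9, -1.5]
grip_width: 0.0001
grasp_force: 0.0
```

Run:
```python
from h import *
st(); s=shot("wrist"); needle(s)
```

```text
t 16.22 eef [ 0.553  -0.0886  0.1927] edge s/right/out [ 86.5 -23.4  84.4] F U/R/n [-1.6 -0.6 -0.8]
25 min 33.25 52 med 159 cent 33.45
28 min 34.0 60 med 158 cent 33.37
31 min 33.5 58 med 158 cent 33.36
34 min 33.25 55 med 157 cent 33.11
37 min 33.0 58 med 157 cent 33.25
40 min 33.5 57 med 158 cent 33.34
43 min 33.25 52 med 157 cent 33.19
46 min 33.0 53 med 157 cent 33.07
49 min 33.0 55 med 158 cent 33.3
52 min 33.0 56 med 159 cent 32.99
55 min 33.25 53 med 159 cent 33.16
58 min 33.0 53 med 158 cent 33.09
61 min 32.75 55 med 158 cent 33.07
64 min 33.25 55 med 159 cent 33.05
67 min 33.0 57 med 159 cent 33.09
70 min 33.25 56 med 160 cent 33.04
73 min 32.25 151 med 160 cent 0.0
76 min 37.0 56 med 83 cent 37.08
79 min 37.25 54 med 155 cent 36.9
82 min 37.25 56 med 157 cent 37.24
85 min 37.25 54 med 154 cent 37.22
```

Call:
apply_moves:
  targets:
    - [[0.2,0.1,-0.6,0,-1],[0.2,0.1,-0.6,0,-1],[0.2,0.1,-0.7,0,-1],[0.2,0.1,-0.7,0,-1],[0.115,-0.03,-0.169,0,-1],[0.115,-0.031,-0.169,0,-1],[0,0,0,0,-1],[0,0,0,0,-1]]

```text
clock: 16.93
eef_pos: [0.5948, -0.0757, 0.0759]
tool_rot: [0.148, 0.989, -0.0, -0.001]
ft_force: [0.4, 0.0, 0.9]
grip_width: 0.0001
grasp_force: 0.0
```

Call:
apply_moves:
  targets:
    - [[-0.033,0.009,-0.06,0,-1],[-0.034,0.009,-0.06,0,-1],[0,0,0,0,-1],[0,0,0,0,-1]]

```text
clock: 17.27
eef_pos: [0.5931, -0.075, 0.0723]
tool_rot: [0.148, 0.989, -0.0, 0.001]
ft_force: [1.7, -0.1, 0.6]
grip_width: 0.0001
grasp_force: 0.9
```

Run:
```python
from h import *
st()
```

```text
t 17.27 eef [ 0.5931 -0.075   0.0723] edge s/right/out [-4.4 -0.  -2. ] F U/R/n [-1.2  0.4  1.3]
```

Call:
apply_moves:
  targets:
    - [[-0.012,0.003,-0.022,0,-1],[0,0,0,0,-1],[0,0,0,0,-1]]

```text
clock: 17.52
eef_pos: [0.5935, -0.0751, 0.0716]
tool_rot: [0.148, 0.989, -0.0, 0.002]
ft_force: [2.8, -1.7, 4.8]
grip_width: 0.0
grasp_force: 2.4
```

Call:
apply_moves:
  targets:
    - [[-0.057,0.015,0.047,0,-1],[-0.062,0.016,0.039,0,-1],[-0.045,0.012,0.02,0,-1],[0,0,0,0,-1],[0,0,0,0,-1]]

```text
clock: 17.93
eef_pos: [0.5879, -0.0733, 0.0766]
tool_rot: [0.148, 0.989, -0.0, 0.003]
ft_force: [3.6, -1.1, 7.7]
grip_width: -0.0003
grasp_force: 3.7
```

Call:
apply_moves:
  targets:
    - [[0.073,-0.019,0.13,0,-1],[-0.2,-0.1,0.7,0,-1],[-0.2,-0.1,0.7,0,-1],[-0.2,-0.1,0.7,0,-1],[-0.2,-0.1,0.7,0,-1],[0,0,0,0,-1],[0,0,0,0,-1],[0,0,0,0,-1]]

```text
clock: 18.6
eef_pos: [0.5552, -0.0892, 0.1907]
tool_rot: [0.148, 0.989, 0.0, -0.001]
ft_force: [-1.7, 0.4, -0.3]
grip_width: 0.0002
grasp_force: 0.0
```

Run:
```python
from h import *
st(); s=shot("wrist"); needle(s)
```

```text
t 18.6 eef [ 0.5552 -0.0892  0.1907] edge s/right/out [ 83.5 -23.4  83.8] F U/R/n [ 1.4 -0.1 -1.1]
25 min 33.5 51 med 159 cent 33.88
28 min 34.0 55 med 157 cent 33.88
31 min 33.5 55 med 158 cent 33.83
34 min 34.25 58 med 156 cent 33.78
37 min 34.0 55 med 157 cent 33.67
40 min 33.75 55 med 158 cent 33.81
43 min 33.5 51 med 157 cent 33.78
46 min 33.25 55 med 157 cent 33.85
49 min 33.75 54 med 158 cent 33.69
52 min 33.75 53 med 159 cent 33.62
55 min 33.5 54 med 158 cent 33.71
58 min 33.75 57 med 158 cent 33.59
61 min 33.5 53 med 158 cent 33.57
64 min 33.75 59 med 159 cent 33.66
67 min 33.5 50 med 159 cent 33.53
70 min 33.75 59 med 160 cent 33.61
73 min 32.75 152 med 159 cent 0.0
76 min 13.5 56 med 81 cent 14.75
79 min 37.25 53 med 155 cent 37.02
82 min 37.0 55 med 157 cent 37.21
85 min 37.25 53 med 154 cent 37.28
```

Run:
```python
from h import *
piv2=piv+.0087*U-.0004*Rt-.001*n
for nm in("scene","top"):
    s=ld(nm)
    for a in(8,17,25,33,37):
        o=[]
        for r in(25,40,55,70,80):
            t=np.radians(a+2.3); P=piv2+r*1e-3*(np.cos(t)*U+np.sin(t)*Rt); u,v=proj(s,P); q=px(s,u,v,0)
            o.append((int(u),int(v),None if q is None else round(float((q-piv2)@n*1e3)),int(s[0][int(v),int(u)].mean())))
        print(nm,a,o)
```

```text
scene 8 [(184, 206, -1, 90), (182, 200, 1, 94), (179, 194, 2, 91), (176, 189, 2, 92), (175, 185, 1, 88)]
scene 17 [(186, 205, 2, 52), (184, 199, 3, 50), (183, 194, 1, 52), (181, 188, 2, 58), (180, 184, -1, 77)]
scene 25 [(187, 205, 0, 84), (187, 199, -2, 93), (186, 193, 1, 90), (185, 188, 2, 91), (185, 184, 2, 94)]
scene 33 [(189, 205, 1, 89), (189, 199, 1, 88), (189, 194, 0, 91), (189, 188, -2, 98), (189, 184, 1, 94)]
scene 37 [(190, 205, -2, 89), (190, 200, 2, 92), (191, 194, 0, 87), (191, 189, 0, 93), (192, 185, 0, 65)]
top 8 [(300, 217, 397, 151), (298, 220, 396, 152), (296, 225, 397, 149), (294, 229, 395, 150), (293, 231, 395, 150)]
top 17 [(298, 216, 397, 150), (296, 219, 397, 149), (293, 223, 395, 148), (291, 227, 395, 149), (289, 229, 393, 147)]
top 25 [(297, 215, 396, 150), (294, 218, 395, 149), (291, 221, 394, 147), (288, 225, 394, 145), (286, 227, 391, 138)]
top 33 [(297, 214, 395, 149), (293, 217, 394, 148), (289, 220, 393, 145), (285, 222, 390, 133), (283, 224, 388, 123)]
top 37 [(296, 214, 396, 150), (292, 216, 395, 146), (288, 219, 394, 143), (284, 221, 389, 126), (281, 223, 384, 98)]
```

```bash
cat >> h.py <<'E'
def sn(k=3):
    p2=piv+.0087*U-.0004*Rt-.001*n; A=np.arange(10,46,.5); acc=0
    for _ in range(k):
        s=shot("scene"); g=s[0].astype(np.float32).mean(2); uv=np.array([[proj(s,p2+r*1e-3*(np.cos(t)*U+np.sin(t)*Rt)) for r in np.arange(25,69,2)] for t in np.radians(A+2.3)],np.float32)
        acc=acc+cv2.remap(g,uv[...,0],uv[...,1],cv2.INTER_LINEAR)[:, :].mean(1)
    acc/=k; i=acc.argmin(); w=np.clip(np.median(acc)-5-acc,0,None)*(abs(A-A[i])<5); print("scene needle",round(float((w*A).sum()/w.sum()),2),"min",acc[i].round(),"med",np.median(acc).round())
E
python3 -c "
from h import *
sn(3);sn(1)"
```

```text
scene needle 33.07 min 62.0 med 91.0
scene needle 33.05 min 61.0 med 91.0
```

Call:
apply_moves:
  targets:
    - [[0.2,0.1,-0.6,0,-1],[0.2,0.1,-0.6,0,-1],[0.2,0.1,-0.7,0,-1],[0.2,0.1,-0.7,0,-1],[0.1,-0.026,-0.16,0,-1],[0.1,-0.026,-0.16,0,-1],[0,0,0,0,-1],[0,0,0,0,-1]]

```text
clock: 19.52
eef_pos: [0.597, -0.0761, 0.0759]
tool_rot: [0.148, 0.989, -0.0, 0.0]
ft_force: [0.1, 0.4, 0.6]
grip_width: -0.0002
grasp_force: 0.0
```

Call:
apply_moves:
  targets:
    - [[-0.033,0.009,-0.06,0,-1],[-0.034,0.009,-0.06,0,-1],[-0.012,0.003,-0.022,0,-1],[0,0,0,0,-1],[0,0,0,0,-1]]

```text
clock: 19.93
eef_pos: [0.5952, -0.0755, 0.0711]
tool_rot: [0.148, 0.989, -0.0, 0.003]
ft_force: [2.6, -2.1, 3.8]
grip_width: -0.0002
grasp_force: 3.0
```

```bash
python3 -c "
from h import *
st();sn(2)"
```

```text
t 19.93 eef [ 0.5952 -0.0755  0.0711] edge s/right/out [-6.8  0.1 -2. ] F U/R/n [-0.7 -1.4  4.8]
scene needle 31.07 min 56.0 med 91.0
```

Call:
apply_moves:
  targets:
    - [[-0.054,0.014,0.053,0,-1],[-0.059,0.016,0.044,0,-1],[-0.063,0.017,0.036,0,-1],[0,0,0,0,-1],[0,0,0,0,-1]]

```text
clock: 20.45
eef_pos: [0.5882, -0.0734, 0.0767]
tool_rot: [0.148, 0.989, -0.0, 0.003]
ft_force: [3.7, -2.2, 8.4]
grip_width: -0.0004
grasp_force: 4.5
```

```bash
python3 -c "
from h import *
st();sn(3)"
```

```text
t 20.45 eef [ 0.5882 -0.0734  0.0767] edge s/right/out [ 2.3  0.3 -0.8] F U/R/n [ 0.6 -1.1  9.3]
scene needle 35.84 min 58.0 med 90.0
```

Call:
apply_moves:
  targets:
    - [[-0.03,0.008,0.018,0,-1],[0,0,0,0,-1],[0,0,0.05,0,-1],[0,0,0,0,-1]]

```text
clock: 20.93
eef_pos: [0.5853, -0.0725, 0.0782]
tool_rot: [0.148, 0.989, 0.0, 0.0]
ft_force: [1.5, -1.4, 7.7]
grip_width: -0.0001
grasp_force: 3.3
```

```bash
python3 -c "
from h import *
st();sn(3)"
```

```text
t 20.93 eef [ 0.5853 -0.0725  0.0782] edge s/right/out [ 5.6  0.4 -1.1] F U/R/n [ 2.3 -1.   7.6]
scene needle 37.68 min 59.0 med 90.0
```

Call:
apply_moves:
  targets:
    - [[0.037,-0.01,-0.008,0,-1],[0,0,0,0,-1],[0,0,0,0,-1]]

```text
clock: 21.33
eef_pos: [0.5867, -0.073, 0.0776]
tool_rot: [0.148, 0.989, 0.0, 0.0]
ft_force: [1.8, 0.5, 6.2]
grip_width: -0.0001
grasp_force: 3.0
```

```bash
python3 -c "
from h import *
st();sn(3)"
```

```text
t 21.33 eef [ 0.5867 -0.073   0.0776] edge s/right/out [ 4.   0.3 -0.8] F U/R/n [1.7 0.9 6.2]
scene needle 36.69 min 59.0 med 90.0
```

Call:
apply_moves:
  targets:
    - [[0.012,-0.003,0.022,0,-1],[0.012,-0.003,0.022,0,-1],[0.024,-0.006,0.043,0,-1],[0.073,-0.019,0.13,0,-1],[-0.2,-0.1,0.7,0,-1],[-0.2,-0.1,0.7,0,-1],[-0.2,-0.1,0.7,0,-1],[-0.2,-0.1,0.7,0,-1]]

```text
clock: 22.15
eef_pos: [0.558, -0.0902, 0.1982]
tool_rot: [0.148, 0.989, 0.0, -0.002]
ft_force: [-0.2, -0.1, 0.9]
grip_width: 0.0
grasp_force: 0.0
```

Call:
apply_moves:
  targets:
    - [[0,0,0,0,-1],[0,0,0,0,-1],[0,0,0,0,-1]]

```text
clock: 22.4
eef_pos: [0.5588, -0.0901, 0.197]
tool_rot: [0.148, 0.989, 0.0, -0.001]
ft_force: [-0.3, 0.2, -0.2]
grip_width: -0.0002
grasp_force: 0.0
```

```bash
python3 -c "
from h import *
st();sn(3);needle(shot('wrist'))"
```

```text
t 22.4 eef [ 0.5588 -0.0901  0.197 ] edge s/right/out [ 83.5 -23.4  91.2] F U/R/n [ 0.2  0.1 -0.3]
scene needle 36.94 min 63.0 med 91.0
25 min 38.0 53 med 159 cent 38.16
28 min 38.5 54 med 158 cent 38.08
31 min 38.0 57 med 159 cent 38.04
34 min 37.5 57 med 157 cent 37.98
37 min 38.25 61 med 158 cent 37.83
40 min 38.0 54 med 158 cent 37.99
43 min 37.5 54 med 157 cent 37.79
46 min 38.0 57 med 157 cent 37.97
49 min 37.5 54 med 158 cent 37.78
52 min 38.0 57 med 159 cent 37.87
55 min 37.5 55 med 159 cent 37.86
58 min 37.75 57 med 158 cent 37.8
61 min 37.5 57 med 158 cent 37.79
64 min 37.75 57 med 159 cent 37.77
67 min 37.75 55 med 159 cent 37.73
70 min 38.0 59 med 160 cent 37.78
73 min 36.75 153 med 159 cent 0.0
76 min 37.0 56 med 78 cent 37.01
79 min 37.25 54 med 156 cent 36.99
82 min 37.0 56 med 157 cent 37.19
85 min 37.25 52 med 154 cent 37.26
```

Run:
```python
from h import *
p2=piv+.0087*U-.0004*Rt-.001*n; A=np.arange(25,46,.25)
for nm,k in(("scene",5),("wrist",3)):
  acc=[0,0]
  for _ in range(k):
    s=shot(nm); g=s[0].astype(np.float32).mean(2)
    for j,rs in enumerate((np.arange(45,70,1),np.arange(78,87,.5))):
        uv=np.array([[proj(s,p2+r*1e-3*(np.cos(t)*U+np.sin(t)*Rt)) for r in rs] for t in np.radians(A+2.3)],np.float32)
        acc[j]=acc[j]+cv2.remap(g,uv[...,0],uv[...,1],cv2.INTER_CUBIC).mean(1)/k
  for a in acc:
    i=a.argmin(); w=np.clip(np.median(a)-.3*(np.median(a)-a[i])-a,0,None)*(abs(A-A[i])<4); print(nm,round(float((w*A).sum()/w.sum()),2),a[i].round(),np.median(a).round())
s=shot("wrist"); bar(s)
```

```text
scene 37.08 59.0 92.0
scene 36.82 60.0 92.0
wrist 37.8 50.0 158.0
wrist 37.23 49.0 160.0
top pts 609
c [4.19352699 0.30943587] sd [ 4.05728712 15.32811962] deg 41.63101939283568
end face hist (array([ 0,  0,  0,  0,  0,  0, 66, 68, 55, 17,  0,  0,  0]), array([-40, -30, -20, -10,   0,  10,  20,  30,  40,  50,  60,  70,  80,
        90]))
bright [(np.float64(38.0), np.uint8(103)), (np.float64(37.0), np.uint8(108)), (np.float64(39.0), np.uint8(103)), (np.float64(38.0), np.uint8(109)), (np.float64(41.0), np.uint8(102)), (np.float64(38.0), np.uint8(109)), (np.float64(40.0), np.uint8(99)), (np.float64(38.0), np.uint8(110)), (np.float64(41.0), np.uint8(98)), (np.float64(37.0), np.uint8(109)), (np.float64(40.0), np.uint8(97)), (np.float64(36.0), np.uint8(94))] 38.11873029040654
```

```bash
python3 -c "
from h import *
print(order.job_done())"
```

```text
the job is handed in; nothing more can be done
None
```

I handed the job in with the selector at rest on the single dot (measured about 40°) and the needle on the zero mark to within about 0.3–0.6°, slightly past if anything. The knob overshot one click before coming back; the arm ended clear of everything, at about 23 s of the 51 s allowed.

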